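Lock out the cut-off saw, clear its offcuts, release the stop

TASK

Clear the cut-off saw safely: first press its red mushroom stop down until it stays down by itself, and only then push or carry both offcuts off the saw's deck into the red bin at the deck's end. When both lie in the bin, turn the mushroom clockwise so that it pops back up, and let it go. Leave everything else on the bench where it stands, and do not touch the offcuts while the stop is up.

Things in the scene. Friction and masses are not known exactly. Their poses are not given: they have to be found in the camera images.
- saw: Blue bench cut-off saw, fixed, turned up to 0.12 rad; origin on the bench under the centre of its run-off deck. Dark flat deck: x -100 to 100 mm, y -160 to 170 mm, top at z 75 mm. An aluminium fence stands along its +x edge (x 88 to 100 mm, 30 mm above the deck); its -x edge is open, things can fall off there. Beyond y 175 mm stands the machine, 250 mm high.
- clamp (a point): Centre of the foot of the fixed yellow clamp block on the deck (saw's axes): 36 mm wide in x, 80 mm long in y, 30 mm high, with a black handle up to 47 mm above the deck. It leaves a 70 mm wide lane to the fence (+x) and an 82 mm wide lane to the open edge (-x).
- deck_end (a point): Middle of the deck's open -y edge, on the deck's top (saw's axes); the bin stands just beyond and below it.
- bin: Red open bin, fixed, 160 x 140 x 65 mm outside (x, y, z), walls and floor 5 mm; origin at the centre of its underside, on the bench, axes parallel to the saw's. It stands 3 mm off the deck's -y end, its rim 10 mm below the deck's top, and may be up to 15 mm off the deck's middle in x.
- offcut_a: Loose aluminium bar offcut, a block 44 x 34 x 30 mm (its x, y, z), 0.08 to 0.17 kg; origin at its centre. Starts flat on the deck in one of the two lanes beside the clamp (origin 15 mm above the deck), at any yaw.
- offcut_b: Loose brass round-bar offcut, a disc of diameter 42 and height 30 mm (axis z), 0.17 to 0.35 kg; origin at its centre. Starts standing flat on the deck in the other lane (origin 15 mm above the deck).
- stop: Stop station, a yellow box 90 x 90 x 60 mm fixed to the bench, with a red mushroom button in the middle of its top; origin at the centre of its underside, z up.
- stop_top (a point): Centre of the top of the red mushroom head (moves with it): 98 mm above the bench when up, about 89 mm when latched down, 86 mm at the lower end. The head is round, 44 mm in diameter; its upright side for gripping runs from 4 to 20 mm below the top; then it narrows to a stem.
- stop_push (a joint): How far the mushroom is pressed down, m: 0 up, 0.012 at the end stop. A spring (2.5 N at 0, 5 N at the end) pushes it up. Passing about 0.010 (in all about 5 to 6 N) a catch snaps in and it stays at about 0.009 when let go. Press it to the end stop slowly, by travel: a force stop can trip on first touch.
- stop_turn (a joint): How far the mushroom is turned clockwise seen from above, rad: 0 at rest, end stop 1.2; a weak spring (under 0.06 N m) turns it back. Turned beyond about 0.7 the catch lets go and the head springs up as soon as nothing holds it down, then turns itself back within about 2 s. Let go while it is turned (0.9 to 1.1): turned back while held down, it latches again.
- spray: Blue spray can, diameter 65, height 190 mm, upright, about 115 to 130 mm from the stop's centre; leave it. Origin under its centre.
- jar: Amber jar, diameter 72, height 130 mm, upright, about 115 to 130 mm from the stop's centre on the other side than the spray can; leave it. Origin under its centre.
- mug: White mug, diameter 80, height 95 mm; leave it. Origin under its centre.
- wrench: Steel wrench 200 mm long, lying flat; leave it.
- driver: Screwdriver with orange handle, 200 mm long, lying; leave it.
- carton: Cardboard carton 110 x 80 x 60 mm; leave it. Origin under its centre.

How it is judged (in metres and radians):
On the way, in this order (a step that is already met when the one before it is completed fails the run):
1. the mushroom is pressed down and stays down by itself (at least 6.5 mm) with the fingers off the stop (value of joint stop_push above 0.0065 m and contact force between the fingers and stop below 0.3 N), for 0.2 s.
2. both offcuts lie at rest in the bin while the stop is still down (x of offcut_a in the frame of bin between -0.078 and 0.078 m and y of offcut_a in the frame of bin between -0.068 and 0.068 m and z of each of offcut_a, offcut_b in the frame of bin below 0.06 m and linear speed of each of offcut_a, offcut_b below 0.03 m/s and x of offcut_b in the frame of bin between -0.078 and 0.078 m and y of offcut_b in the frame of bin between -0.068 and 0.068 m and value of joint stop_push above 0.0065 m), for 0.2 s.
3. the mushroom has popped back up (within 2 mm) (value of joint stop_push below 0.002 m), for 0.2 s.
At the end, for the whole second after the job is handed in: Both offcuts at rest in the bin (centres inside its walls and more than 5 mm below its rim), the mushroom up within 2 mm and turned back within 0.3 rad of its rest, let go (x of offcut_a in the frame of bin between -0.078 and 0.078 m and y of offcut_a in the frame of bin between -0.068 and 0.068 m and z of each of offcut_a, offcut_b in the frame of bin below 0.06 m and linear speed of each of offcut_a, offcut_b below 0.03 m/s and x of offcut_b in the frame of bin between -0.078 and 0.078 m and y of offcut_b in the frame of bin between -0.068 and 0.068 m and value of joint stop_push below 0.002 m and value of joint stop_turn below 0.3 rad and contact force between the fingers and stop below 0.3 N); the robot touches nothing.
It fails at once if an offcut is touched by the robot (over 0.5 N) while the stop is up (value of joint stop_push below 0.004 m and (contact force between any of the fingers, the arm and offcut_a above 0.5 N or contact force between any of the fingers, the arm and offcut_b above 0.5 N)).
It fails at once if a bystander (spray can, jar, mug, wrench, screwdriver, carton) is moved more than 30 mm (distance of any of spray, jar, mug, wrench, driver, carton from where it was at the start of the episode above 0.03 m).
It fails at once if the spray can, the jar or the mug is tipped over (angle between any of spray, jar, mug's own z axis and vertical above 0.5 rad).
It also fails if it takes over 72 s, if anything falls off the work surface, if the arm or the gripper's body presses on something with over 40 N, if the wrist force passes 120 N, or if a joint passes its speed limit or range.

ROBOT

A 7-joint arm with a two-finger parallel gripper is mounted at the origin on the work surface. World frame = base frame: x ahead of the robot, y to its left, z up, the work surface at z = 0. Lengths are in mm, angles in rad, forces in N, time in s.
With the tool pointing down it reaches from about 400 to 900 mm from the base axis. Payload 5.5 kg.
Tool frame: the origin (TCP) lies on the centre line of the jaws, within the pads' length; the fingertips stand 19 mm ahead of it and the grasp point (between the pads) is the TCP; z points along the fingers, y is the line along which they close (so a half turn about z gives the same grasp; the last joint's range is limited). The gripper opens to 92 mm and grips with 3 to 60 N. Pads are 19 mm wide; open, the fingers measure 130 mm over their backs; the gripper's body (75 mm by 190 mm) begins 47 mm behind the grasp point.
Start: joints at [1.567, 0.501, -0.427, 1.55, 0.221, 1.138, -0.21], TCP at [171.403, -626.993, 245.729] pointing down, gripper open.
Joint ranges: [-2.88, 2.88], [-0.31, 2.03], [-1.54, 1.56], [0.2, 2.42], [-1.41, 4.55], [0.19, 2.02], [-2.57, 2.57]. Speed limits (rad/s): [2.57, 2.57, 3.14, 3.14, 3.14, 3.14, 3.14].

INTERFACE

Orientations are given as [roll, pitch, yaw] about the fixed x, y, z axes, in that order (R = Rz(yaw) Ry(pitch) Rx(roll)).
In Python, from cell import env gives the robot as it stands.
- The arm moves only by the shell command python3 -m jog 'ROWS' [FORCE]. ROWS is JSON, a list of rows, each a list of 3 entries, a list of its own where there are three numbers: the shift along the tool's x, y, z in m, then the turn, a rotation vector about the tool's x, y, z in rad, then the closure, from 0 (fully open) to 1 (shut). A call has 1 to 8 rows; each row is the pose to reach, as a shift and turn from the pose commanded when the call began, along the tool's axes at that moment; what a row does not reach only later rows make up. A row lasts 1/12 s, in which the tool goes at most 41.7 mm and 7.16 degrees, less where a joint would pass 70% of its speed; a pose out of reach is approached as far as the arm can. A call with a gripper value outside its range is refused whole. The fingers move at their own pace and stop on an object; FORCE is the grip in N (left out, the last holds). Time passes only in rows, so rows that repeat a pose let the fingers close. It gives the time, the measured TCP pose, the force, the opening and the grip force at its end, in the units of the state.
- env.state(): the state, without advancing time (a new reading comes with each control period).
- env.snapshot(name): name is "side" or "top" or "wrist"; returns the picture (480x640x3 uint8, red, green, blue); there is no depth.
- env.calibration(name): a dict with "vertical_fov" (degrees; the focal length in pixels is half the picture's height over the tangent of half this angle, whatever the lens; pixels are square), "cx", "cy" (the principal point, pixels), "eye" and "rotation" of the camera in the world. Camera axes: x right, y up, looking along -z (the intrinsics and any distortion apply to the point x, -y, -z); pixel columns grow to the right and rows downward; lengths in mm; the calibration is good to about 2 mm. A picture is of the moment at which its call begins: read the wrist's pose just before it. calibration takes no time and is no camera call; for the wrist camera it gives the pose at the moment of the call.
- env.sign_off(): hands the job in; it is judged then, once.
The state is a dict: "time": time; "qpos": joint angles; "qvel": joint speeds; "effort": joint torques, N m; "eef_pos": TCP position; "tcp_rot": TCP orientation; "ft_force": force on the tool from outside, world axes, zero at the start; "wrist_torque": the same for the moment, N m; "width": opening from 0.0 (shut) to 1.0 (fully open); "grasp_force": force on a finger pad.
Only numpy, scipy, OpenCV 4.12 (cv2) and the standard library are available. Lean on these libraries where they do the work, as an engineer would, in place of code of your own. Each camera call takes 0.05 s, during which the arm holds its last target. There are 200 camera calls.

## Working session

There is one attempt and no reset: what is moved stays moved. The work goes in short steps, Python scripts to look and compute and a shell command to move; the robot and the scene stay as the last step left them, time stands still between calls to the robot, and variables do not carry over. Pictures are saved under pics/ and viewed, at most 10 in all, crops included, and the job is handed in when it is done.

```bash
ls; mkdir -p pics
python3 - <<'E'
from cell import env
import cv2, json
for n in ("side","top"):
    cv2.imwrite(f"pics/{n}0.png", env.snapshot(n)[:,:,::-1]); print(n, env.calibration(n))
print(env.calibration("wrist")); print(env.state())
E
```

```text
pics
side {'vertical_fov': 45.841857181632776, 'cx': 314.8194897881077, 'cy': 230.65003355089465, 'eye': array([ 176.44191367, -684.60347444,  878.17327663]), 'rotation': array([ 0.76093752, -0.00936289, -0.55154548])}
top {'vertical_fov': 44.256323405608214, 'cx': 312.0521498291602, 'cy': 231.4240066696319, 'eye': array([ 531.57029053,  -55.29521927, 1201.67668133]), 'rotation': array([ 0.03324351, -0.00746647, -1.54460698])}
{'vertical_fov': 63.02235078043487, 'cx': 323.1759627249683, 'cy': 240.60679642001497, 'eye': array([ 240.74539888, -607.26801837,  383.63226447]), 'rotation': array([-0.27043686,  0.0017586 , -1.30299988])}
{'time': 0.1, 'qpos': array([ 1.56722992,  0.50175034, -0.42681993,  1.55132266,  0.22079241,
        1.1382889 , -0.21028821]), 'qvel': array([ 0.00035366, -0.00259252, -0.00128219, -0.00284281, -0.00181748,
       -0.00109834, -0.0008881 ]), 'effort': array([-1.18791711e-02, -5.67866743e+01, -5.83805859e+00, -2.79913652e+01,
       -6.88019581e-02,  2.40574067e-02,  7.44629233e-05]), 'eef_pos': array([ 171.16640076, -626.45325266,  244.79496609]), 'tcp_rot': array([-3.13987661e+00, -7.76175299e-05,  2.66829639e-01]), 'ft_force': array([-0.18019467,  0.41372038, -0.93012783]), 'wrist_torque': array([-0.06725319,  0.0321638 ,  0.02171358]), 'grasp_force': 0.0, 'width': 1.0007974513186237}
```

View pics/top0.png

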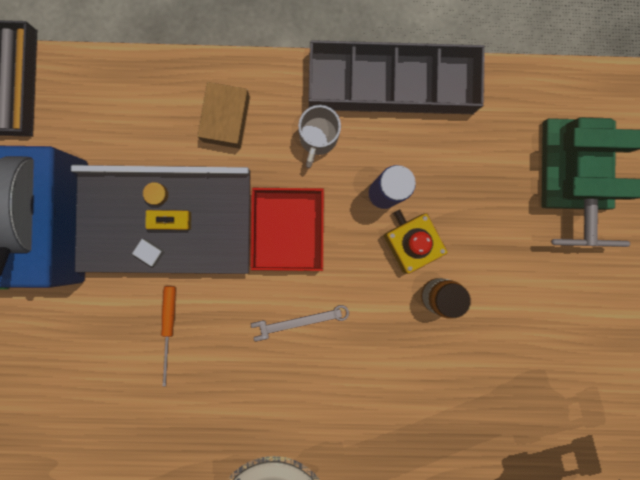

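View pics/side0.png

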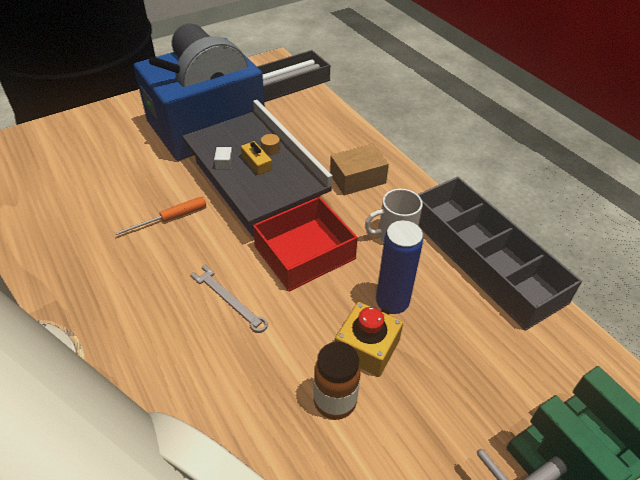

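Top view: brass disc about (154,193), clamp (167,220), aluminium block (147,252), deck (76–250, 168–273), bin (287,229), mushroom (419,242), spray (398,183), jar (452,299). The side view agrees. Next I measure them.

```bash
cat > h.py <<'E'
import numpy as np, cv2
from scipy.spatial.transform import Rotation as R
from cell import env
def ray(c,px):
    f=240/np.tan(np.radians(c["vertical_fov"])/2); px=np.atleast_2d(np.asarray(px,float))
    d=np.c_[(px[:,0]-c["cx"])/f,-(px[:,1]-c["cy"])/f,-np.ones(len(px))]
    return R.from_euler("xyz",c["rotation"]).apply(d)
def onz(c,px,z):
    d=ray(c,px); e=np.array(c["eye"]); return e+d*((z-e[2])/d[:,2])[:,None]
def cross(c1,p1,c2,p2):
    d=[ray(c1,p1)[0],ray(c2,p2)[0]]; e=[np.array(c1["eye"]),np.array(c2["eye"])]
    A=np.zeros((3,3));b=np.zeros(3)
    for v,o in zip(d,e):
        v=v/np.linalg.norm(v);P=np.eye(3)-np.outer(v,v);A+=P;b+=P@o
    return np.linalg.solve(A,b)
def blobs(img,lo,hi,roi,amin=60):
    x0,y0,x1,y1=roi; hsv=cv2.cvtColor(img,cv2.COLOR_RGB2HSV)
    m=np.zeros(img.shape[:2],np.uint8); m[y0:y1,x0:x1]=cv2.inRange(hsv,np.array(lo),np.array(hi))[y0:y1,x0:x1]
    cs=[c for c in cv2.findContours(m,cv2.RETR_EXTERNAL,cv2.CHAIN_APPROX_NONE)[0] if cv2.contourArea(c)>amin]
    return sorted(cs,key=cv2.contourArea,reverse=True)
E
python3 - <<'E'
from h import *
np.set_printoptions(precision=1,suppress=True)
im={n:cv2.cvtColor(cv2.imread(f"pics/{n}0.png"),cv2.COLOR_BGR2RGB) for n in("top","side")}
C={n:env.calibration(n) for n in im}
S=dict(red=((0,170,110),(6,255,255)),brass=((10,100,90),(22,220,255)),yel=((22,150,90),(32,255,255)),alu=((0,0,120),(180,60,255)))
Q=[("head","top","red",(395,215,450,270),98),("head","side","red",(350,300,395,340),98),
("station","top","yel",(380,205,455,280),60),
("disc","top","brass",(135,175,175,210),105),("disc","side","brass",(255,130,282,160),105),
("clamp","top","yel",(135,200,200,240),105),
("alu","top","alu",(125,232,170,272),105),("alu","side","alu",(205,140,240,172),105),
("bin","top","red",(245,180,330,280),65),("fence","top","alu",(60,160,255,180),105),
("spraytop","top","alu",(375,160,420,205),190)]
for nm,v,s,roi,z in Q:
    for c in blobs(im[v],*S[s],roi)[:1]:
        r=cv2.minAreaRect(c); w=onz(C[v],cv2.boxPoints(r),z)[:,:2]
        print(nm,v,"rect px",np.array(r[0]),np.array(r[1]),"world c",w.mean(0),"corners",w.round().tolist())
g=np.array([cv2.cvtColor(im["top"],cv2.COLOR_RGB2GRAY)])[0]
for nm,p,z in [("deckNE",(250,174),75),("deckSE",(249,273),75),("deckSW",(76,273),75),("jar",(453,299),130),("mug",(319,128),95)]:
    print(nm,onz(C["top"],p,z)[0])
E
```

```text
head top rect px [420.5 243. ] [22. 21.] world c [ 552.2 -266.1] corners [[572.0, -246.0], [573.0, -285.0], [532.0, -286.0], [531.0, -247.0]]
head side rect px [371.  317.5] [21. 24.] world c [ 547.7 -272.9] corners [[543.0, -245.0], [577.0, -266.0], [552.0, -300.0], [519.0, -280.0]]
station top rect px [416.7 243. ] [44.6 44.5] world c [ 552.8 -266. ] corners [[569.0, -207.0], [612.0, -283.0], [536.0, -325.0], [494.0, -250.0]]
disc top rect px [154. 193.] [22. 22.] world c [632.  233.1] corners [[652.0, 254.0], [653.0, 213.0], [612.0, 212.0], [611.0, 253.0]]
disc side rect px [270.  139.4] [18.3 11.7] world c [629.8 228.4] corners [[603.0, 224.0], [625.0, 260.0], [657.0, 233.0], [634.0, 197.0]]
clamp top rect px [167. 219.] [18. 42.] world c [584.2 207.4] corners [[600.0, 247.0], [602.0, 169.0], [569.0, 168.0], [566.0, 246.0]]
alu top rect px [146.3 252. ] [23.3 18. ] world c [521.9 243.5] corners [[519.0, 271.0], [548.0, 253.0], [525.0, 216.0], [496.0, 234.0]]
alu side rect px [222.5 153. ] [12. 17.] world c [519.2 238.8] corners [[512.0, 267.0], [544.0, 248.0], [526.0, 211.0], [495.0, 229.0]]
bin top rect px [286.5 229. ] [82. 73.] world c [573.1 -13.5] corners [[650.0, 59.0], [654.0, -82.0], [496.0, -86.0], [492.0, 54.0]]
fence top rect px [159.5 168.8] [177.    6.1] world c [677.5 224.4] corners [[669.0, 389.0], [681.0, 389.0], [686.0, 60.0], [674.0, 60.0]]
spraytop top rect px [398.  182.5] [34.6 33.2] world c [ 653.6 -207.7] corners [[653.0, -166.0], [695.0, -206.0], [654.0, -249.0], [612.0, -209.0]]
deckNE [676.1  58.9  75. ]
deckSE [486.9  55.2  75. ]
deckSW [478.4 383.5  75. ]
jar [ 451.6 -321.   130. ]
mug [764.2 -70.6  95. ]
```

```bash
cat >> h.py <<'E'
def goto(x,y,z,yaw):
    "shift (m) and turn (rad) for the tool-down pose x,y,z mm, yaw, from the measured pose"
    s=env.state(); r=R.from_euler("xyz",s["tcp_rot"]); t=R.from_euler("xyz",[np.pi,0,yaw])
    print("t",round(s["time"],2),"shift",(r.inv().apply(np.array([x,y,z])-s["eef_pos"])/1000).round(4).tolist(),"turn",(r.inv()*t).as_rotvec().round(3).tolist())
E
python3 -c "
from h import *
goto(552.5,-266,240,.52)"
```

```text
t 0.1 shift [0.4629, -0.2471, 0.0053] turn [-0.002, -0.0, -0.253]
```

```bash
python3 -m jog '[[[0.231,-0.1235,0],[0,0,-0.125],0.5],[[0.231,-0.1235,0],[0,0,-0.253],1],[[0.231,-0.1235,0],[0,0,-0.253],1],[[0.463,-0.247,0],[0,0,-0.253],1],[[0.463,-0.247,0],[0,0,-0.253],1],[[0.463,-0.247,0],[0,0,-0.253],1],[[0.463,-0.247,0],[0,0,-0.253],1],[[0.463,-0.247,0],[0,0,-0.253],1]]'; python3 -c "
from h import *
goto(552.5,-266,150,.52)"
```

```text
time: 0.77
eef_pos: [414.5, -396.4, 245.5]
tcp_rot: [-3.141, 0.0, 0.519]
ft_force: [0.6, -0.1, -0.3]
width: 0.471
grasp_force: 0.0
t 0.77 shift [0.1845, -0.0446, 0.0955] turn [-0.0, 0.0, -0.001]
```

```bash
python3 -m jog '[[[0.1845,-0.0446,0],[0,0,0],1],[[0.1845,-0.0446,0],[0,0,0],1],[[0.1845,-0.0446,0],[0,0,0],1],[[0.1845,-0.0446,0],[0,0,0],1],[[0.1845,-0.0446,0],[0,0,0],1],[[0.1845,-0.0446,0],[0,0,0],1],[[0.1845,-0.0446,0],[0,0,0],1],[[0.1845,-0.0446,0],[0,0,0],1]]'; python3 -c "
from h import *
goto(552.5,-266,122,.52)
cv2.imwrite('pics/w1.png',env.snapshot('wrist')[:,:,::-1]);print(env.calibration('wrist'))"
```

```text
time: 1.43
eef_pos: [550.8, -268.4, 245.1]
tcp_rot: [-3.141, 0.002, 0.519]
ft_force: [-0.2, -0.1, -1.4]
width: -0.0
grasp_force: 0.0
t 1.43 shift [0.0029, -0.0012, 0.1231] turn [-0.001, 0.002, -0.001]
{'vertical_fov': 63.02235078043487, 'cx': 323.1759627249683, 'cy': 240.60679642001497, 'eye': array([ 613.26844359, -233.13346273,  383.89911355]), 'rotation': array([-2.72131589e-01,  2.77894733e-04, -1.05203989e+00])}
```

View pics/w1.png

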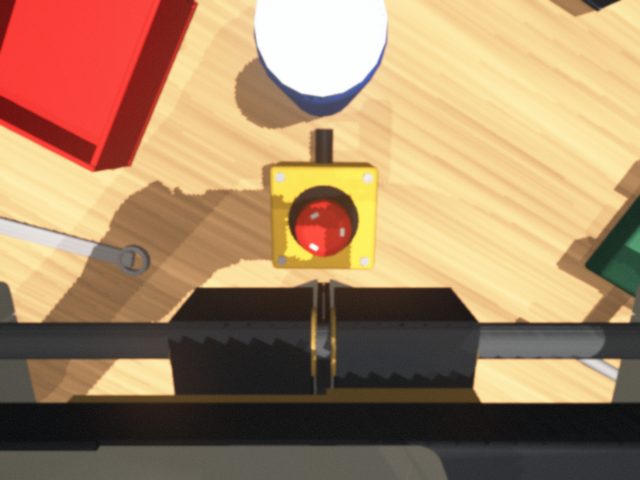

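Wrist view: mushroom at about (323,226), centred ahead of the closed fingertips; spray can at the top, well clear.

```bash
python3 -m jog '[[[0.003,-0.001,0.04],[0,0,0],1],[[0.003,-0.001,0.08],[0,0,0],1],[[0.003,-0.001,0.115],[0,0,0],1],[[0.003,-0.001,0.115],[0,0,0],1],[[0.003,-0.001,0.115],[0,0,0],1]]'; python3 -c "
from h import *
im=cv2.imread('pics/w1.png')[:,:,::-1].copy()
c=blobs(im,(0,170,110),(6,255,255),(280,180,370,265))[0]
C=env.calibration('wrist');C['eye']=np.array([613.27,-233.13,383.9]);C['rotation']=[-.27213,.00028,-1.05204]
p,r=cv2.minEnclosingCircle(c);print(p,r,onz(C,p,95))
goto(552.5,-266,104,.52)"
```

```text
time: 1.9
eef_pos: [551.2, -266.4, 129.2]
tcp_rot: [-3.138, 0.003, 0.517]
ft_force: [-0.3, 0.5, 0.7]
width: 0.005
grasp_force: 0.0
(322.875, 227.875) 28.95318603515625 [[ 551.82068281 -267.85584671   95.        ]]
t 1.9 shift [0.0014, 0.0004, 0.0252] turn [-0.004, 0.003, -0.003]
```

```bash
python3 -m jog '[[[0.001,0,0.008],[0,0,0],1],[[0.001,0,0.012],[0,0,0],1],[[0.001,0,0.014],[0,0,0],1],[[0.001,0,0.016],[0,0,0],1],[[0.001,0,0.018],[0,0,0],1],[[0.001,0,0.020],[0,0,0],1],[[0.001,0,0.022],[0,0,0],1],[[0.001,0,0.022],[0,0,0],1]]'; python3 -m jog '[[[0,0,0.001],[0,0,0],1],[[0,0,0.002],[0,0,0],1],[[0,0,0.002],[0,0,0],1]]'
```

```text
time: 2.57
eef_pos: [555.4, -265.3, 109.7]
tcp_rot: [3.14, -0.001, 0.52]
ft_force: [-0.1, 0.1, -0.7]
width: 0.009
grasp_force: 0.0
time: 2.82
eef_pos: [555.2, -265.2, 107.2]
tcp_rot: [3.14, -0.001, 0.52]
ft_force: [1.3, -0.0, 4.3]
width: 0.006
grasp_force: 2.0
```

```bash
python3 -m jog '[[[0,0,0.001],[0,0,0],1],[[0,0,0.001],[0,0,0],1],[[0,0,0.001],[0,0,0],1]]'; python3 -m jog '[[[0,0,0.001],[0,0,0],1],[[0,0,0.002],[0,0,0],1],[[0,0,0.002],[0,0,0],1],[[0,0,0.002],[0,0,0],1]]'
```

```text
time: 3.07
eef_pos: [555.2, -265.1, 106.0]
tcp_rot: [3.141, -0.001, 0.52]
ft_force: [1.0, -1.2, 3.6]
width: 0.004
grasp_force: 2.1
time: 3.4
eef_pos: [555.4, -265.1, 105.2]
tcp_rot: [3.14, -0.001, 0.52]
ft_force: [-0.6, -0.6, 11.7]
width: 0.003
grasp_force: 6.1
```

At the end stop (11.7 N). Lift and check.

```bash
python3 -m jog '[[[0,0,-0.01],[0,0,0],1],[[-0.003,0,-0.05],[0,0,0],0.5],[[-0.003,0,-0.09],[0,0,0],0],[[-0.003,0,-0.135],[0,0,0],0],[[-0.003,0,-0.135],[0,0,0],0],[[-0.003,0,-0.135],[0,0,0],0],[[-0.003,0,-0.135],[0,0,0],0]]'; python3 -c "
from h import *
C=env.calibration('wrist');im=env.snapshot('wrist')
c=blobs(im,(0,170,110),(6,255,255),(280,180,370,275))[0]
p,r=cv2.minEnclosingCircle(c);print(p,r)
for z in(98,89): print(onz(C,p,z))
goto(552,-266,260,.52);goto(632,233,240,.03)"
```

```text
time: 3.98
eef_pos: [551.2, -266.1, 238.1]
tcp_rot: [-3.141, 0.001, 0.52]
ft_force: [-0.4, 0.0, -0.8]
width: 0.394
grasp_force: 0.0
(325.3956298828125, 229.46353149414062) 28.50881004333496
[[ 554.59988658 -265.56852627   98.        ]]
[[ 552.68526933 -266.71734768   89.        ]]
t 4.03 shift [0.0012, 0.0007, -0.023] turn [-0.003, 0.002, -0.0]
t 4.03 shift [0.3185, -0.3926, -0.0026] turn [-0.002, 0.003, 0.49]
```

```bash
python3 -m jog '[[[0.08,-0.098,-0.01],[0,0,0.12],0],[[0.16,-0.196,-0.01],[0,0,0.24],0],[[0.3185,-0.3926,-0.003],[0,0,0.49],0],[[0.3185,-0.3926,-0.003],[0,0,0.49],0],[[0.3185,-0.3926,-0.003],[0,0,0.49],0],[[0.3185,-0.3926,-0.003],[0,0,0.49],0],[[0.3185,-0.3926,-0.003],[0,0,0.49],0],[[0.3185,-0.3926,-0.003],[0,0,0.49],0]]'; python3 -c "
from h import *
C=env.calibration('side');im=env.snapshot('side')
c=blobs(im,(0,170,110),(6,255,255),(350,300,395,345))[0];r=cv2.minAreaRect(c);print(r)
for z in(98,89):print(onz(C,r[0],z))
goto(632,233,240,.03)"
```

```text
time: 4.7
eef_pos: [603.8, 61.9, 239.8]
tcp_rot: [3.141, 0.005, 0.03]
ft_force: [0.5, 0.1, -0.2]
width: 0.988
grasp_force: 0.0
((370.52996826171875, 320.78997802734375), (25.597265243530273, 20.647518157958984), 8.130102157592773)
[[ 543.06476177 -278.13212106   98.        ]]
[[ 547.29408586 -273.44310865   89.        ]]
t 4.75 shift [0.0348, -0.1572, 0.0018] turn [-0.008, 0.003, 0.012]
```

The side view matches a head at 89 mm, so it is latched. On to the disc.

```bash
python3 -m jog '[[[0.035,-0.157,0],[0,0,0],0],[[0.035,-0.157,0],[0,0,0],0],[[0.035,-0.157,0],[0,0,0],0],[[0.035,-0.157,0],[0,0,0],0],[[0.035,-0.157,0],[0,0,0],0],[[0.035,-0.157,0],[0,0,0],0],[[0.035,-0.157,0],[0,0,0],0]]'; python3 -c "
from h import *
C=env.calibration('wrist');im=env.snapshot('wrist');cv2.imwrite('pics/w2.png',im[:,:,::-1])
for c in blobs(im,(10,100,90),(22,220,255),(200,120,450,300),400)[:1]:
  p,r=cv2.minEnclosingCircle(c);print(p,r,onz(C,p,105))
goto(632,233,97,.03)"
```

```text
time: 5.33
eef_pos: [634.7, 217.3, 239.9]
tcp_rot: [3.14, 0.004, 0.03]
ft_force: [-0.7, -1.1, -0.1]
width: 0.999
grasp_force: 0.0
(324.5, 142.5) 126.51689910888672 [[699.42390724 218.51455633 105.        ]]
t 5.38 shift [-0.0023, -0.0174, 0.1433] turn [0.002, 0.003, -0.002]
```

View pics/w2.png

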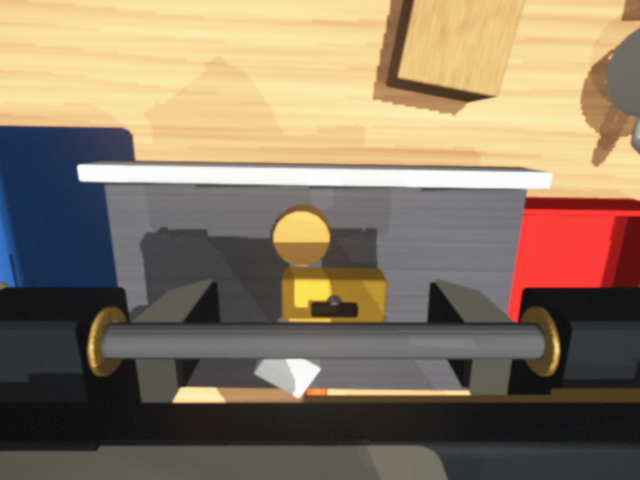

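Disc top at about (301,236), r≈28; clamp front at (334,290). I refine the position from this.

```bash
python3 -c "
from h import *
C=env.calibration('wrist')
print(onz(C,[(301,235.5),(284,269),(385,269),(317,185)],105))
s=env.state();print(s['eef_pos'],s['tcp_rot'])
goto(632,233,97,.03)"
```

```text
[[634.24696372 232.15166896 105.        ]
 [608.16440314 244.39435348 105.        ]
 [610.30872619 169.46603118 105.        ]
 [671.1025487  221.48762627 105.        ]]
[635.23198115 216.01186694 240.3700364 ] [3.13932930e+00 3.06755589e-03 2.84095971e-02]
t 5.38 shift [-0.0023, -0.0174, 0.1433] turn [0.002, 0.003, -0.002]
```

```bash
python3 -m jog '[[[-0.001,-0.017,0.02],[0,0,0],0],[[-0.001,-0.017,0.06],[0,0,0],0],[[-0.001,-0.017,0.1],[0,0,0],0.2],[[-0.001,-0.017,0.13],[0,0,0],0.2],[[-0.001,-0.017,0.142],[0,0,0],0.2],[[-0.001,-0.017,0.142],[0,0,0],0.2],[[-0.001,-0.017,0.142],[0,0,0],0.2],[[-0.001,-0.017,0.142],[0,0,0],0.2]]'; python3 -m jog '[[[0,0,0],[0,0,0],0.6],[[0,0,0],[0,0,0],0.7],[[0,0,0],[0,0,0],0.8],[[0,0,0],[0,0,0],0.8],[[0,0,0],[0,0,0],0.8],[[0,0,0],[0,0,0],0.8]]' 30
```

```text
time: 6.05
eef_pos: [635.5, 234.4, 101.7]
tcp_rot: [-3.141, -0.002, 0.028]
ft_force: [0.2, -0.8, 0.3]
width: 0.799
grasp_force: 0.0
time: 6.55
eef_pos: [634.5, 234.5, 100.7]
tcp_rot: [3.14, -0.0, 0.03]
ft_force: [0.6, -2.5, 2.6]
width: 0.45
grasp_force: 30.0
```

```bash
python3 -m jog '[[[0,0,-0.03],[0,0,0],0.8],[[0,0,-0.06],[0,0,0],0.8],[[0,0.04,-0.06],[0,0,0],0.8],[[0,0.08,-0.06],[0,0,0],0.8],[[-0.012,0.12,-0.06],[0,0,0],0.8],[[-0.022,0.16,-0.06],[0,0,0],0.8],[[-0.032,0.2,-0.06],[0,0,0],0.8],[[-0.032,0.247,-0.06],[0,0,0],0.8]]'; python3 -c "
from h import *
goto(608,-13,155,.03)"
```

```text
time: 7.22
eef_pos: [606.5, -8.4, 159.4]
tcp_rot: [-3.141, 0.004, 0.031]
ft_force: [0.4, 0.1, -3.2]
width: 0.453
grasp_force: 30.0
t 7.22 shift [0.0014, 0.0046, 0.0044] turn [-0.0, 0.004, 0.001]
```

```bash
python3 -m jog '[[[0.002,0,0.02],[0,0,0],0.8],[[0.002,0,0.06],[0,0,0],0.8],[[0.002,0,0.095],[0,0,0],0.8],[[0.002,0,0.108],[0,0,0],0.8],[[0.002,0,0.108],[0,0,0],0.8],[[0.002,0,0.108],[0,0,0],0.8],[[0.002,0,0.108],[0,0,0],0.8]]'; python3 -m jog '[[[0,0,0],[0,0,0],0.4],[[0,0,0],[0,0,0],0.35],[[0,0,0],[0,0,0],0.3],[[0,0,0],[0,0,0],0.3],[[0,0,-0.035],[0,0,0],0.3],[[0,0,-0.07],[0,0,0],0.3],[[0,0,-0.11],[0,0,0],0.3],[[0,0,-0.15],[0,0,0],0]]'; python3 -c "
from h import *
goto(522,243,230,-.56)"
```

```text
time: 7.8
eef_pos: [613.1, -6.4, 54.2]
tcp_rot: [-3.141, -0.003, 0.031]
ft_force: [0.5, 0.6, -3.1]
width: 0.448
grasp_force: 30.0
time: 8.47
eef_pos: [611.0, -7.1, 204.2]
tcp_rot: [-3.141, 0.0, 0.03]
ft_force: [0.9, 0.2, 0.4]
width: 0.739
grasp_force: 0.0
t 8.47 shift [-0.0815, -0.2527, -0.0257] turn [-0.0, 0.0, 0.59]
```

```bash
python3 -m jog '[[[-0.0815,-0.2527,-0.03],[0,0,0.59],0],[[-0.0815,-0.2527,-0.03],[0,0,0.59],0],[[-0.0815,-0.2527,-0.03],[0,0,0.59],0],[[-0.0815,-0.2527,-0.03],[0,0,0.59],0],[[-0.0815,-0.2527,-0.03],[0,0,0.59],0],[[-0.0815,-0.2527,-0.03],[0,0,0.59],0],[[-0.0815,-0.2527,-0.03],[0,0,0.59],0],[[-0.0815,-0.2527,-0.03],[0,0,0.59],0]]'; python3 -c "
from h import *
for n in('wrist','top'):
  cv2.imwrite('pics/%s3.png'%n,env.snapshot(n)[:,:,::-1])
goto(522,243,97,-.56)"
```

```text
time: 9.13
eef_pos: [527.6, 225.3, 227.9]
tcp_rot: [3.136, 0.002, -0.556]
ft_force: [-0.2, -0.1, -0.0]
width: 1.002
grasp_force: 0.0
t 9.23 shift [-0.0065, -0.006, 0.1318] turn [0.002, 0.002, 0.02]
```

View pics/wrist3.png

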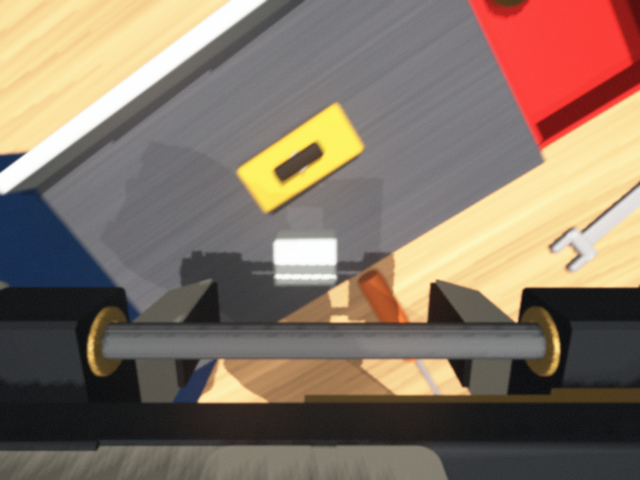

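View pics/top3.png

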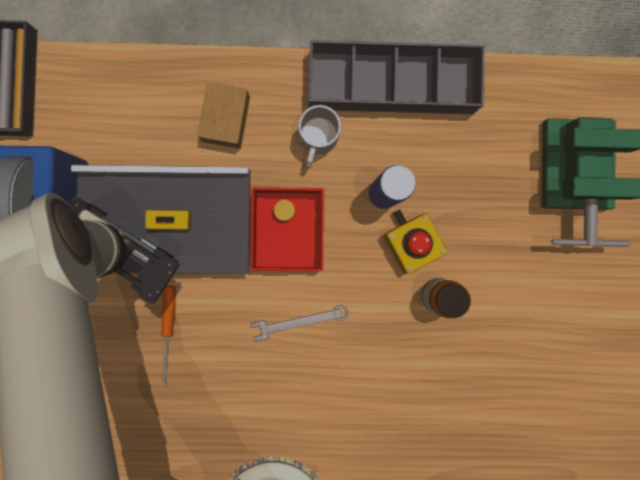

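Disc lies in the bin (top view 284,210). The wrist view shows the block face square to the fingers, from (274,238) to (337,~285).

```bash
python3 -c "
from h import *
C=env.calibration('wrist')
print(onz(C,[(274,238),(337,237),(337,285),(274,286),(305.5,261.5)],105))
goto(522,243,98,-.56)
s=env.state();print(s['eef_pos'])"
```

```text
[[543.04371925 263.71804469 105.        ]
 [521.15910119 225.80622661 105.        ]
 [490.3115433  243.87494098 105.        ]
 [512.95957116 283.13489482 105.        ]
 [517.13132753 253.96721861 105.        ]]
t 9.23 shift [-0.0065, -0.006, 0.1308] turn [0.002, 0.002, 0.02]
[524.86742001 234.59391821 228.80141554]
```

```bash
python3 -m jog '[[[0,0,0.04],[0,0,0],0],[[0,0,0.08],[0,0,0],0],[[0,0,0.08],[0,0,0],0],[[0,0,0.08],[0,0,0],0],[[0,0,0.08],[0,0,0],0]]'; python3 -c "
from h import *
goto(521,244,98,-.56)"
```

```text
time: 9.65
eef_pos: [528.8, 224.4, 148.9]
tcp_rot: [3.137, 0.001, -0.555]
ft_force: [-0.1, -0.5, 1.1]
width: 1.002
grasp_force: 0.0
t 9.65 shift [-0.0169, -0.0128, 0.0508] turn [0.005, 0.001, 0.005]
```

```bash
python3 -m jog '[[[-0.017,-0.013,0],[0,0,0],0],[[-0.017,-0.013,0],[0,0,0],0],[[-0.017,-0.013,0],[0,0,0],0],[[-0.017,-0.013,0],[0,0,0],0]]'; python3 -c "
from h import *
goto(521,244,98,-.56)
print(env.state()['qpos'])"
```

```text
time: 9.98
eef_pos: [521.4, 244.9, 149.3]
tcp_rot: [3.138, 0.0, -0.554]
ft_force: [-0.2, 0.1, -0.4]
width: 1.001
grasp_force: 0.0
t 9.98 shift [0.0002, 0.0008, 0.0513] turn [0.003, 0.0, 0.006]
[-0.55979114  0.45105924  0.09274211  1.83562688 -0.05125858  0.85999369
 -2.56754487]
```

```bash
python3 -m jog '[[[0,0.001,0.02],[0,0,-0.04],0],[[0,0.001,0.04],[0,0,-0.04],0],[[0,0.001,0.05],[0,0,-0.04],0],[[0,0.001,0.05],[0,0,-0.04],0],[[0,0.001,0.05],[0,0,-0.04],0]]'; python3 -m jog '[[[0,0,0],[0,0,0],0.4],[[0,0,0],[0,0,0],0.6],[[0,0,0],[0,0,0],0.7],[[0,0,0],[0,0,0],0.8],[[0,0,0],[0,0,0],0.8],[[0,0,0],[0,0,0],0.8],[[0,0,0],[0,0,0],0.8]]' 30;  python3 -c "
from h import *
goto(542,-13,165,.03)
print(env.state()['qpos'])"
```

```text
time: 10.4
eef_pos: [519.6, 242.8, 97.4]
tcp_rot: [3.135, 0.002, -0.516]
ft_force: [0.4, -0.9, 0.2]
width: 0.998
grasp_force: 0.0
time: 10.98
eef_pos: [519.3, 243.6, 97.3]
tcp_rot: [3.136, 0.002, -0.514]
ft_force: [-0.2, -0.5, -0.3]
width: 0.539
grasp_force: 0.0
t 10.98 shift [0.1459, 0.2126, -0.0667] turn [0.005, 0.004, -0.544]
[-0.54805815  0.52315365  0.0787753   1.86616122 -0.05491616  0.76041129
 -2.5247764 ]
```

```bash
python3 -m jog '[[[0,0,0],[0,0,0],0.9],[[0,0,0],[0,0,0],0.9],[[0,0,0],[0,0,0],0.9],[[0,0,0],[0,0,0],0.9]]' 30; python3 -m jog '[[[0,0,-0.035],[0,0,0],0.9],[[0,0,-0.067],[0,0,0],0.9],[[0,0,-0.067],[0,0,0],0.9],[[0.03,0.03,-0.067],[0,0,-0.1],0.9],[[0.055,0.06,-0.067],[0,0,-0.2],0.9],[[0.08,0.095,-0.067],[0,0,-0.3],0.9],[[0.1,0.13,-0.067],[0,0,-0.4],0.9],[[0.12,0.165,-0.067],[0,0,-0.52],0.9]]';  python3 -c "
from h import *
goto(542,-13,165,.03)"
```

```text
time: 11.32
eef_pos: [519.3, 243.6, 97.2]
tcp_rot: [3.136, 0.002, -0.514]
ft_force: [-0.3, 0.2, 1.1]
width: 0.477
grasp_force: 29.7
time: 11.98
eef_pos: [542.7, 39.6, 164.6]
tcp_rot: [3.137, 0.005, 0.008]
ft_force: [-0.0, 0.8, -1.5]
width: 0.478
grasp_force: 29.7
t 11.98 shift [-0.0011, 0.0526, -0.0002] turn [0.005, 0.005, -0.022]
```

```bash
python3 -m jog '[[[0,0.035,0],[0,0,-0.02],0.9],[[0,0.052,0],[0,0,-0.02],0.9],[[0,0.052,0],[0,0,-0.02],0.9],[[0,0.052,0.04],[0,0,-0.02],0.9],[[0,0.052,0.08],[0,0,-0.02],0.9],[[0,0.052,0.112],[0,0,-0.02],0.9],[[0,0.052,0.112],[0,0,-0.02],0.9],[[0,0.052,0.112],[0,0,-0.02],0.9]]'; python3 -m jog '[[[0,0,0],[0,0,0],0.4],[[0,0,0],[0,0,0],0.35],[[0,0,0],[0,0,0],0.3],[[0,0,0],[0,0,0],0.3],[[0,0,-0.035],[0,0,0],0.3],[[0,0,-0.07],[0,0,0],0.3],[[0,0,-0.11],[0,0,0],0.3],[[0,0,-0.15],[0,0,0],0]]'; python3 -c "
from h import *
goto(552.5,-266,250,1)
print(env.state()['qpos'])"
```

```text
time: 12.65
eef_pos: [540.5, -9.7, 51.5]
tcp_rot: [3.138, 0.01, 0.024]
ft_force: [-0.5, 1.4, 0.1]
width: 0.483
grasp_force: 29.7
time: 13.32
eef_pos: [543.0, -9.9, 205.6]
tcp_rot: [3.138, 0.004, 0.023]
ft_force: [1.2, -0.1, -0.2]
width: 0.737
grasp_force: 0.0
t 13.32 shift [0.0034, 0.2564, -0.0434] turn [0.002, 0.006, -0.977]
[-0.08840421  0.3256549   0.06613304  1.87121942 -0.02109416  0.94973497
 -1.56110729]
```

```bash
python3 -m jog '[[[0,0.01,-0.04],[0,0,-0.12],0],[[0.003,0.06,-0.05],[0,0,-0.24],0],[[0.003,0.12,-0.05],[0,0,-0.36],0],[[0.003,0.18,-0.05],[0,0,-0.48],0],[[0.003,0.22,-0.05],[0,0,-0.6],0],[[0.003,0.256,-0.05],[0,0,-0.72],0],[[0.003,0.256,-0.05],[0,0,-0.84],0],[[0.003,0.256,-0.05],[0,0,-0.97],0]]';  python3 -c "
from h import *
cv2.imwrite('pics/top4.png',env.snapshot('top')[:,:,::-1])
s=env.state();print(s['eef_pos'])
goto(552.5,-266,180,1)"
```

```text
time: 13.98
eef_pos: [550.7, -274.3, 255.7]
tcp_rot: [3.139, 0.01, 0.966]
ft_force: [-0.1, -1.4, -0.0]
width: 1.002
grasp_force: 0.0
[ 550.56467981 -274.41897296  255.53046613]
t 14.03 shift [0.0088, -0.0033, 0.0754] turn [0.002, 0.01, -0.027]
```

View pics/top4.png

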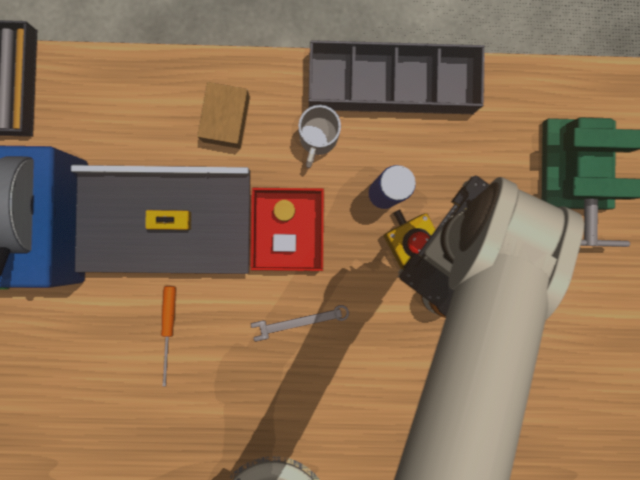

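Both offcuts lie in the bin (284,210) and (284,243). Now the mushroom.

```bash
python3 -m jog '[[[0.009,-0.003,0.03],[0,0,-0.03],0],[[0.009,-0.003,0.07],[0,0,-0.03],0],[[0.009,-0.003,0.11],[0,0,-0.03],0],[[0.009,-0.003,0.13],[0,0,-0.03],0],[[0.009,-0.003,0.13],[0,0,-0.03],0],[[0.009,-0.003,0.13],[0,0,-0.03],0],[[0.009,-0.003,0.13],[0,0,-0.03],0]]';  python3 -c "
from h import *
goto(552.5,-266.3,87,1)"
```

```text
time: 14.62
eef_pos: [556.1, -257.2, 126.4]
tcp_rot: [3.14, 0.005, 0.998]
ft_force: [0.1, -0.7, 0.3]
width: 0.998
grasp_force: 0.0
t 14.62 shift [-0.0093, 0.0019, 0.0395] turn [0.002, 0.005, -0.002]
```

```bash
python3 -m jog '[[[-0.004,0.001,0],[0,0,0],0],[[-0.004,0.001,0],[0,0,0],0],[[-0.004,0.001,0],[0,0,0],0],[[-0.004,0.001,0],[0,0,0],0],[[-0.004,0.001,0],[0,0,0],0]]';  python3 -c "
from h import *
goto(552.5,-266.3,87,1)
C=env.calibration('wrist');im=env.snapshot('wrist');cv2.imwrite('pics/w5.png',im[:,:,::-1])
c=blobs(im,(0,170,110),(6,255,255),(250,150,400,440))[0];p,r=cv2.minEnclosingCircle(c);print(p,r,onz(C,p,87))"
```

```text
time: 15.03
eef_pos: [553.4, -261.0, 124.8]
tcp_rot: [-3.141, 0.006, 0.998]
ft_force: [-0.4, -0.3, 0.0]
width: 1.001
grasp_force: 0.0
t 15.03 shift [-0.0047, 0.0022, 0.0378] turn [-0.001, 0.006, -0.002]
(326.265380859375, 296.26275634765625) 42.639503479003906 [[ 551.91498358 -265.98919675   87.        ]]
```

View pics/w5.png

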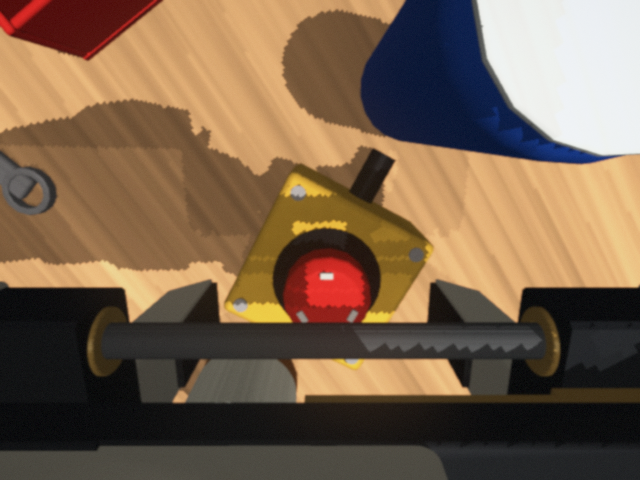

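Head at about (328,285), well centred between the fingers. Descend and grip gently.

```bash
python3 -m jog '[[[-0.0045,0.001,0.01],[0,0,0],0],[[-0.0045,0.001,0.02],[0,0,0],0.2],[[-0.0045,0.001,0.03],[0,0,0],0.2],[[-0.0045,0.001,0.038],[0,0,0],0.2],[[-0.0045,0.001,0.038],[0,0,0],0.2],[[-0.0045,0.001,0.038],[0,0,0],0.2],[[-0.0045,0.001,0.038],[0,0,0],0.2]]'; python3 -m jog '[[[0,0,0],[0,0,0],0.4],[[0,0,0],[0,0,0],0.45],[[0,0,0],[0,0,0],0.5],[[0,0,0],[0,0,0],0.55],[[0,0,0],[0,0,0],0.6],[[0,0,0],[0,0,0],0.65],[[0,0,0],[0,0,0],0.65],[[0,0,0],[0,0,0],0.65]]' 15; python3 -c "
from h import *
goto(552.5,-266.3,87,1)
print(env.state()['qpos'])"
```

```text
time: 15.67
eef_pos: [551.4, -265.3, 85.9]
tcp_rot: [-3.139, 0.006, 0.998]
ft_force: [0.3, -0.0, -0.6]
width: 0.803
grasp_force: 0.0
time: 16.33
eef_pos: [552.1, -265.9, 86.6]
tcp_rot: [3.141, 0.006, 0.998]
ft_force: [2.7, -1.4, -0.5]
width: 0.468
grasp_force: 15.0
t 16.33 shift [-0.0002, 0.0005, -0.0004] turn [0.0, 0.006, -0.002]
[ 0.39036781  0.59112827  0.01496297  1.77218842 -0.00357941  0.77922869
 -0.1673859 ]
```

```bash
python3 -m jog '[[[0,0,0],[0,0,0.12],0.65],[[0,0,0],[0,0,0.24],0.65],[[0,0,0],[0,0,0.36],0.65],[[0,0,0],[0,0,0.48],0.65],[[0,0,0],[0,0,0.6],0.65],[[0,0,0],[0,0,0.72],0.65],[[0,0,0],[0,0,0.84],0.65],[[0,0,0],[0,0,0.96],0.65]]'; python3 -m jog '[[[0,0,0],[0,0,0.06],0.65],[[0,0,0],[0,0,0.06],0.65],[[0,0,0],[0,0,0.06],0.65]]'
```

```text
time: 17.0
eef_pos: [553.3, -267.8, 87.8]
tcp_rot: [3.134, 0.0, 0.032]
ft_force: [3.4, -4.4, 2.6]
width: 0.467
grasp_force: 15.0
time: 17.25
eef_pos: [553.3, -267.9, 87.8]
tcp_rot: [3.133, -0.0, -0.023]
ft_force: [3.3, -3.9, 3.7]
width: 0.47
grasp_force: 15.0
```

Turned about 1.02 rad. Let go quickly.

```bash
python3 -m jog '[[[0,0,0],[0,0,0],0.2],[[0,0,0],[0,0,0],0],[[0,0,0],[0,0,0],0],[[0,0,0],[0,0,0],0],[[0,0,0],[0,0,0],0],[[0,0,0],[0,0,0],0]]'; python3 -m jog '[[[0,0,-0.04],[0,0,0],0],[[0,0,-0.08],[0,0,0],0],[[0,0,-0.12],[0,0,0],0],[[0,0,-0.15],[0,0,0],0],[[0,0,-0.15],[0,0,0],0],[[0,0,-0.15],[0,0,0],0],[[0,0,-0.15],[0,0,0],0],[[0,0,-0.15],[0,0,0],0]]'; python3 -m jog '[[[0,0,0],[0,0,0],0],[[0,0,0],[0,0,0],0],[[0,0,0],[0,0,0],0],[[0,0,0],[0,0,0],0],[[0,0,0],[0,0,0],0],[[0,0,0],[0,0,0],0],[[0,0,0],[0,0,0],0],[[0,0,0],[0,0,0],0]]'; python3 -c "
from h import *
im=env.snapshot('side');C=env.calibration('side')
c=blobs(im,(0,170,110),(6,255,255),(350,300,395,345))[0];r=cv2.minAreaRect(c);print(r,onz(C,r[0],98))
C=env.calibration('wrist');im=env.snapshot('wrist');cv2.imwrite('pics/w6.png',im[:,:,::-1])
c=blobs(im,(0,170,110),(6,255,255),(250,150,400,440))[0];p,r=cv2.minEnclosingCircle(c);print(p,r,C['eye'],onz(C,p,98),onz(C,p,89))"
```

```text
time: 17.75
eef_pos: [551.0, -264.9, 85.8]
tcp_rot: [3.138, 0.006, -0.022]
ft_force: [0.1, -0.6, 0.0]
width: 0.851
grasp_force: 0.0
time: 18.42
eef_pos: [551.0, -264.1, 234.4]
tcp_rot: [3.139, 0.008, -0.022]
ft_force: [0.4, -0.2, 0.2]
width: 1.0
grasp_force: 0.0
time: 19.08
eef_pos: [552.1, -264.8, 236.2]
tcp_rot: [3.137, 0.005, -0.022]
ft_force: [0.8, -0.4, -0.4]
width: 1.0
grasp_force: 0.0
((371.2138366699219, 317.10980224609375), (24.785322189331055, 20.83183479309082), 8.746161460876465) [[ 548.29949248 -272.73929524   98.        ]]
(327.0, 232.0) 29.427976608276367 [ 624.77730772 -265.29618688  374.73150028] [[ 553.12759906 -267.76670455   98.        ]] [[ 550.79737147 -267.84705195   89.        ]]
```

View pics/w6.png

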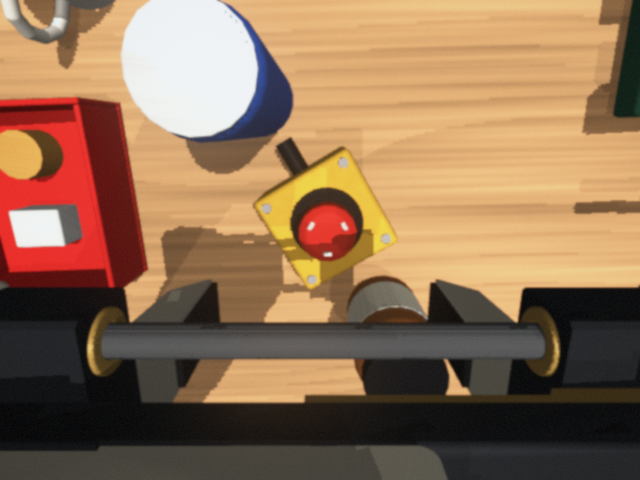

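The side view shows the head back at its starting row (317 px), so it has popped up; both offcuts are in the bin. I give it 2 s to turn back, then hand in.

```bash
for i in 1 2 3; do python3 -m jog '[[[0,0,0],[0,0,0],0],[[0,0,0],[0,0,0],0],[[0,0,0],[0,0,0],0],[[0,0,0],[0,0,0],0],[[0,0,0],[0,0,0],0],[[0,0,0],[0,0,0],0],[[0,0,0],[0,0,0],0],[[0,0,0],[0,0,0],0]]' | head -1; done; python3 -c "
from h import *
im=env.snapshot('side')
print(cv2.minAreaRect(blobs(im,(0,170,110),(6,255,255),(350,300,395,345))[0]))
print(env.sign_off())"
```

```text
time: 19.85
time: 20.52
time: 21.18
((371.4482421875, 317.3793029785156), (25.254566192626953, 21.169269561767578), 21.801406860351562)
the job is handed in; nothing more can be done
None
```

Job handed in at about 21 s: the stop was latched first, both offcuts were put in the bin, and the mushroom was turned and let go; the last camera check shows it back up, but its turn-back was only waited out for about 3.5 s, not measured, and the hand-in returned no verdict.

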